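Rebuild the drive stack of a bench mixer

ROBOT

A 6-joint arm with a two-finger parallel gripper is mounted at the origin on a cart in front of the work surface, level with it; the furniture and walls round the work are solid. World frame = base frame: x ahead of the robot, y to its left, z up, the work surface at z = 0. Lengths are in mm, angles in rad, forces in N, time in s.
With the tool pointing down it reaches from about 350 to 775 mm from the base axis. Payload 7.3 kg.
Tool frame: the origin (TCP) lies at the very end of the fingers, on their centre line; the grasp point (between the pads) lies 19 mm behind it; x points along the fingers, z is the direction in which the jaws open and shut, and the axes are right-handed (so a half turn about x gives the same grasp; the last joint's range is limited). The gripper opens to 92 mm and grips with 3 to 60 N. Pads are 19 mm wide; open, the fingers measure 130 mm over their backs; the gripper's body (75 mm by 190 mm) begins 47 mm behind the grasp point.
Start: joints at [-1.488, 0.342, 1.524, -0, 1.275, -0.146], TCP at [119.096, -511.333, 226.741] pointing down, gripper open.
Joint ranges: [-2.53, 2.53], [-0.77, 2.02], [0.04, 2.7], [-1, 4.14], [0.28, 2.66], [-3.11, 3.11]. Speed limits (rad/s): [2.57, 2.57, 3.14, 3.14, 3.14, 3.14].

INTERFACE

Orientations are given as [roll, pitch, yaw] about the fixed x, y, z axes, in that order (R = Rz(yaw) Ry(pitch) Rx(roll)).
In Python, from plant import * gives the robot as it stands.
- The arm moves only by the tool carry_out, never from a script. Its argument "rows" is a list of rows, each a list of 4 numbers: the shift along the world's x, y, z in mm, then the turn about the world's z in degrees. In form: [[x, y, z, twist], ...]. A call has 1 to 20 rows; each row is the pose to reach, as a shift and turn from the pose measured when the call began; what a row does not reach only later rows make up. A row lasts 1/12 s, in which the tool goes at most 41.7 mm and 7.16 degrees, less where a joint would pass 70% of its speed; a pose out of reach is approached as far as the arm can. A call with a gripper value outside its range is refused whole. "hand" is the finger opening in mm, from 0 to 91.8, set as the call begins (left out, the last holds). The fingers move at their own pace and stop on an object; the grip force is fixed at half the most. Time passes only in rows, so rows that repeat a pose let the fingers close. It gives the time, the measured TCP pose, the force and the opening at its end, in the units of the state.
- get_obs(): the state, without advancing time (a new reading comes with each control period).
- capture(name): name is "scene" or "top" or "wrist"; returns the picture (400x640x3 uint8, red, green, blue); there is no depth.
- camera_info(name): a dict with "camera_matrix" (3x3 intrinsics, pixels), "pose" (4x4, takes a point from camera to world coordinates); the wrist camera has in their place "mount" (4x4, takes a point from camera to tool coordinates, whose origin is the TCP and whose axes are the tool frame's). Camera axes: x right, y down, z forward; pixel columns grow to the right and rows downward; lengths in mm; the calibration is good to about 2 mm. A picture is of the moment at which its call begins: read the wrist's pose just before it. camera_info takes no time and is no camera call.
- close_job(): hands the job in, once; it reports no verdict.
The state is a dict: "time": time; "joint_positions": joint angles; "dq": joint speeds; "tau": joint torques, N m; "tool_pos": TCP position; "tcp_rot": TCP orientation; "contact_force": force on the tool from outside, world axes, zero at the start; "moment": the same for the moment, N m; "grip_width": finger opening in mm.
Only numpy, scipy, OpenCV 4.12 (cv2) and the standard library are available. Lean on these libraries where they do the work, as an engineer would, in place of code of your own. Each camera call takes 0.05 s, during which the arm holds its last target. There are 200 camera calls.

TASK

Rebuild the drive stack on the bench mixer: thread the spacer, then the washer, then the bushing onto its upright stud, each pushed fully down onto the one below. The bushing goes on flange down, and the hand meter and the specimen cup must stay where they are.

Things in the scene. Friction and masses are not known exactly. Their poses are not given: they have to be found in the camera images.
- shoulder (a point): Centre of the flat ring-shaped shoulder of the mixer base, on which the stack stands (the stud's axis goes through it, z up); 40 mm above the worktop. The base is fixed: a round grey housing 90 mm across and 24 mm high, with a steel shoulder 31 mm across rising from its middle and, above that, the steel stud, 15 mm thick (fine thread near its top, parts slide over it), that stands 60 mm over the shoulder.
- stud_tip (a point): Top of the stud on its axis, 100 mm above the worktop; the last 8 mm of the stud taper from 15 mm to 8 mm across. A tall cloth-covered instrument stands on the worktop to the right of the work (y below -0.03 m, reaching to 0.45 m ahead near y = -0.3 m) and blocks a low swing from the right; a wall stands to the left, y above 0.42 m; the worktop begins about 0.43 m ahead.
- spacer_mid (a point): The spacer's centre, half-way up: a plain straight steel sleeve, 34 mm outside diameter, 24 mm high, bore 21 mm right through; starts lying flat on the worktop with its bore upright. Its mass varies. Its ends are alike.
- washer_mid (a point): The washer's centre, half-way up: the widest and flattest part, a steel disc 56 mm outside diameter, 8 mm thick, bore 21 mm right through; starts lying flat on the worktop with its bore upright. Its mass varies. Its faces are alike.
- bushing_mid (a point): The bushing's centre, half-way up, z pointing from its flange to its plain end: a flanged steel bushing 24 mm high in all; the flange is 42 mm across and is the lowest 5 mm, the body above it 30 mm across; bore 21 mm right through; starts lying flat on the worktop with its bore upright. Its mass varies. It starts flange down.
- spacer: The spacer (see its centre); origin at the centre of its underside.
- washer: The washer (see its centre); origin at the centre of its underside.
- bushing: The bushing (see its centre); origin at the centre of its underside, the flange's lower face.
- meter: Loose hand meter lying flat to the left of the mixer base, 90 x 51 x 18 mm; origin at the centre of its underside. To be left alone.
- cup: Loose lidded specimen cup behind the mixer base, 61 mm across, 64 mm high; origin at the centre of its underside. To be left alone.

How it is judged (in metres and radians):
On the way, in this order (a step that is already met when the one before it is completed fails the run):
1. the spacer is on the stud, down on the shoulder (horizontal distance between spacer_mid and shoulder below 0.006 m and z of spacer_mid in the frame of shoulder between 0.0095 and 0.0145 m), for 0.2 s.
2. the washer is on the stud, down on the spacer (all of step 1 and horizontal distance between washer_mid and shoulder below 0.006 m and z of washer_mid in the frame of shoulder between 0.0255 and 0.0305 m), for 0.2 s.
At the end, for the whole second after the job is handed in: Spacer, washer and bushing are on the stud in that order from the shoulder up without gaps (centres 12, 28, 44 mm above the shoulder, each within 2.5 mm, and within 6 mm of the stud's axis), the bushing flange down (tilt under 0.12 rad), all slower than 20 mm/s (all of step 2 and horizontal distance between bushing_mid and shoulder below 0.006 m and z of bushing_mid in the frame of shoulder between 0.0415 and 0.0465 m and angle between bushing_mid's own z axis and vertical below 0.12 rad and linear speed of each of spacer, washer, bushing below 0.02 m/s); the robot touches nothing.
It fails at once if the meter or the cup is moved more than 30 mm (distance of any of meter, cup from where it was at the start of the episode above 0.03 m).
It also fails if it takes over 72 s, if anything falls off the work surface, if the arm or the gripper's body presses on something with over 40 N, if the wrist force passes 120 N, or if a joint passes its speed limit or range.

## Working session

There is one attempt and no reset: what is moved stays moved. The work goes in short steps, Python scripts to look and compute and a tool call to move; the robot and the scene stay as the last step left them, time stands still between calls to the robot, and variables do not carry over. Pictures are saved under pics/ and viewed, about 8 in all and at most 12, crops included, and the job is handed in when it is done.

Besides the shell and the picture viewer there is one more tool, called after ">>>" as name(argument=value, ...) on one line, values as JSON. carry_out: Moves the arm, as the interface text tells. Its arguments: {"type":"object","properties":{"rows":{"type":"array"},"hand":{"type":"number"}},"required":["rows"]}

```bash
mkdir -p pics; python3 - <<'E'
from plant import *
import cv2,numpy as np
o=get_obs();print(o)
for n in("scene","top"):
    i=camera_info(n);print(n,np.round(i["camera_matrix"],1).tolist(),np.round(i["pose"],3).tolist())
    cv2.imwrite(f"pics/{n}0.png",capture(n)[:,:,::-1])
print(np.round(camera_info("wrist")["mount"],3).tolist(),camera_info("wrist")["camera_matrix"])
E
```

```text
{'time': 0.0, 'joint_positions': array([-1.48801905e+00,  3.42732638e-01,  1.52501074e+00, -3.22049125e-05,
        1.27537503e+00, -1.46005777e-01]), 'dq': array([ 4.42470814e-06, -1.76220004e-03, -4.59907092e-04, -1.91337810e-04,
        3.75248429e-04, -9.87718090e-05]), 'tau': array([ 1.04223553e-03, -4.31238163e+01, -2.44219315e+01,  7.18867988e-02,
        5.59753203e-02, -1.13339490e-04]), 'tool_pos': array([ 119.04180745, -510.91652216,  226.04199686]), 'tcp_rot': array([3.01576779, 1.56927025, 1.67376393]), 'contact_force': array([ 0.23187084, -0.0451078 , -0.65183259]), 'moment': array([-0.02212045,  0.01804426, -0.0137498 ]), 'grip_width': 91.63892379465554}
scene [[501.7, 0.0, 319.3], [0.0, 501.7, 196.9], [0.0, 0.0, 1.0]] [[0.565, -0.724, 0.396, 248.62], [-0.825, -0.5, 0.262, -28.109], [0.008, -0.475, -0.88, 861.174], [0.0, 0.0, 0.0, 1.0]]
top [[486.1, 0.0, 318.5], [0.0, 486.1, 200.8], [0.0, 0.0, 1.0]] [[-0.002, -0.997, 0.078, 536.984], [-1.0, 0.003, 0.007, 199.445], [-0.007, -0.078, -0.997, 967.948], [0.0, 0.0, 0.0, 1.0]]
[[0.001, -0.309, 0.951, -156.828], [-0.0, -0.951, -0.309, 83.385], [1.0, 0.0, -0.001, -0.517], [0.0, 0.0, 0.0, 1.0]] [[344.66964416   0.         319.618642  ]
 [  0.         344.66964416 201.70928431]
 [  0.           0.           1.        ]]
```

View pics/top0.png

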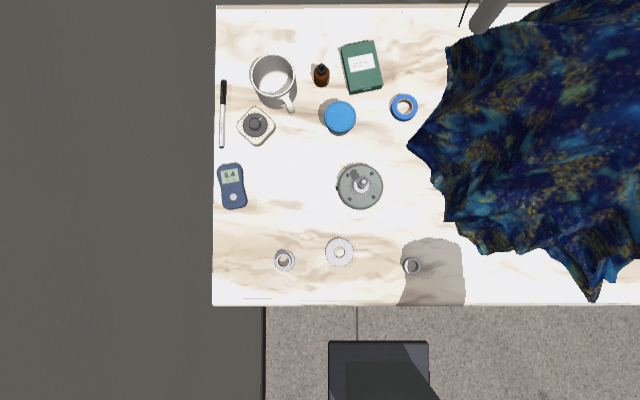

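View pics/scene0.png

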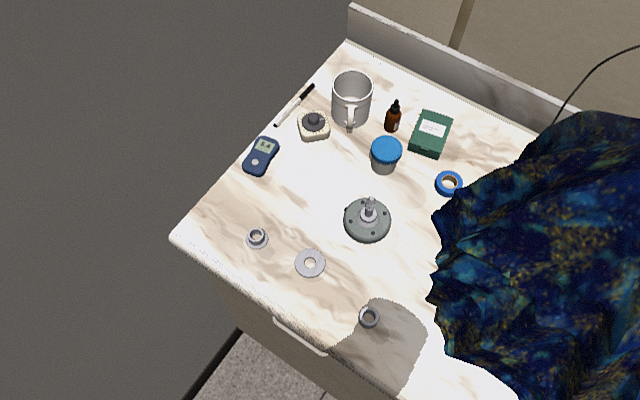

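The top view shows the bushing at about (284,260), the washer at (339,251), the spacer at (412,266), the stud at (360,186), the meter at (232,186) and the cup at (340,117). Next I'll zoom in to get positions.

```bash
cat > h.py <<'E'
from plant import *
import cv2,numpy as np
from scipy.spatial.transform import Rotation as R
def ray(K,T,uv,z):
    d=T[:3,:3]@np.linalg.solve(np.array(K),[uv[0],uv[1],1.]);o=T[:3,3]
    return o+d*(z-o[2])/d[2]
def fixed(n,uv,z):
    i=camera_info(n);return ray(i["camera_matrix"],np.array(i["pose"]),uv,z)
def wpose(o):
    i=camera_info("wrist");T=np.eye(4);T[:3,:3]=R.from_euler("xyz",o["tcp_rot"]).as_matrix();T[:3,3]=o["tool_pos"]
    return np.array(i["camera_matrix"]),T@np.array(i["mount"])
def project(K,T,p):
    q=T[:3,:3].T@(np.array(p)-T[:3,3]);q=np.array(K)@q;return q[:2]/q[2]
E
python3 - <<'E'
from h import *
im=cv2.imread("pics/top0.png")
c=[(284,260),(339,251),(412,266),(360,186)]
t=[cv2.resize(im[y-25:y+25,x-25:x+25],(300,300),interpolation=cv2.INTER_CUBIC) for x,y in c]
cv2.imwrite("pics/z.png",np.vstack([np.hstack(t[:2]),np.hstack(t[2:])]))
for n,p,z in zip("bush wash spac shoulder".split(),c,(24,8,24,100)):print(n,fixed("top",p,z).round(1))
for n,p,z in zip("bush wash spac shoulder".split(),[(257,236),(310,263),(369,315),(370,200)],(24,8,24,100)):print(n,fixed("scene",p,z).round(1))
E
```

```text
bush [496.6 273.   24. ]
wash [513.3 166.2   8. ]
spac [484.6  26.4  24. ]
shoulder [631.5 131.  100. ]
bush [494.  269.2  24. ]
wash [510.8 163.7   8. ]
spac [486.   25.2  24. ]
shoulder [635.3 123.7 100. ]
```

View pics/z.png

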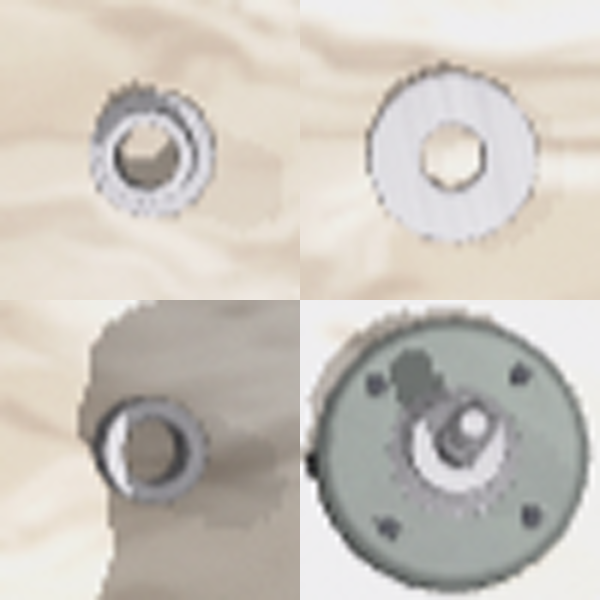

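```bash
python3 - <<'E'
from h import *
for n,p,z in [("bush",(283.1,260.3),24),("wash",(339.1,251.4),8),("spac",(412.1,265.8),24),("tip",(363.4,181),100),("shoulder",(360.9,185.3),40),("housing",(360.1,186.4),24)]:print(n,fixed("top",p,z).round(1))
o=get_obs();print(R.from_euler("xyz",o["tcp_rot"]).as_matrix().round(2), wpose(o)[1].round(1))
E
```

```text
bush [496.  274.7  24. ]
wash [512.5 166.    8. ]
spac [485.   26.2  24. ]
tip [640.5 124.9 100. ]
shoulder [639.4 124.6  40. ]
housing [639.  124.9  24. ]
[[-0.    0.97  0.23]
 [ 0.    0.23 -0.97]
 [-1.    0.   -0.  ]] [[ 2.000e-01 -9.000e-01 -3.000e-01  2.002e+02]
 [-1.000e+00 -2.000e-01 -1.000e-01 -4.918e+02]
 [-0.000e+00  3.000e-01 -1.000e+00  3.830e+02]
 [ 0.000e+00  0.000e+00  0.000e+00  1.000e+00]]
```

>>> carry_out(rows=[[0,0,40,0],[0,0,80,0],[0,0,120,0],[27,53,135,0],[54,106,150,0],[80,160,150,0],[110,185,150,0],[140,212,150,0],[170,240,150,0],[205,275,150,-5],[220,310,150,-8],[240,345,150,-11],[260,385,150,-13],[275,420,150,-13],[285,455,150,-13],[290,490,150,-13],[290,510,150,-13],[290,537,150,-13],[290,537,150,-13],[290,537,150,-13]], hand=60)

```text
time: 1.77
tool_pos: [408.8, 28.1, 375.9]
tcp_rot: [-2.791, 1.569, 1.929]
contact_force: [0.3, -0.5, -0.4]
grip_width: 59.9
```

>>> carry_out(rows=[[25,-1,-30,0],[50,-2,-60,0],[76,-2,-95,0],[76,-2,-135,0],[76,-2,-175,0],[76,-2,-215,0],[76,-2,-255,0],[76,-2,-275,0],[76,-2,-275,0],[76,-2,-275,0],[76,-2,-275,0]])

```text
time: 2.68
tool_pos: [486.0, 25.0, 102.3]
tcp_rot: [2.004, 1.569, 0.439]
contact_force: [-0.6, -0.0, 0.7]
grip_width: 60.1
```

```bash
cat > w.py <<'E'
from h import *
import sys
o=get_obs();im=capture("wrist")[:,:,::-1].copy();K,T=wpose(o)
np.savez("w.npz",K=K,T=T);cv2.imwrite("pics/raw_"+sys.argv[1],im)
print("tcp",o["tool_pos"].round(1),"grip",round(o["grip_width"],1),"F",o["contact_force"].round(1));print(R.from_euler("xyz",o["tcp_rot"]).as_matrix().round(3).tolist())
for a in sys.argv[2:]: # x,y,z,diam expected circle
    x,y,z,d=map(float,a.split(","));t=np.linspace(0,2*np.pi,60)
    p=np.array([project(K,T,[x+d/2*np.cos(s),y+d/2*np.sin(s),z]) for s in t])
    cv2.polylines(im,[p.round().astype(int)],True,(0,0,255),1)
    print(a,project(K,T,[x,y,z]).round(1))
cv2.imwrite("pics/"+sys.argv[1],im)
E
python3 w.py w1.png 485,26.2,24,34 485,26.2,24,21
```

```text
tcp [486.   25.  102.3] grip 60.1 F [-0.6 -0.   0.7]
[[0.002, 1.0, 0.006], [0.001, 0.006, -1.0], [-1.0, 0.002, -0.001]]
485,26.2,24,34 [318.8 212. ]
485,26.2,24,21 [318.8 212. ]
```

View pics/w1.png

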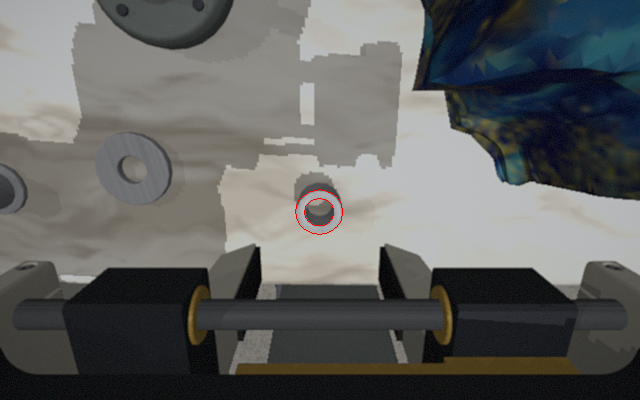

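The predicted circle sits on the spacer's top at (319,212), so the spacer estimate holds. I'll descend and grip.

>>> carry_out(rows=[[-1,1,-35,0],[-1,1,-65,0],[-1,1,-85,0],[-1,1,-94,0],[-1,1,-94,0],[-1,1,-94,0]])

```text
time: 3.23
tool_pos: [486.3, 26.0, 10.0]
tcp_rot: [1.686, 1.566, 0.121]
contact_force: [0.5, -0.6, 1.0]
grip_width: 60.0
```

>>> carry_out(rows=[[0,0,0,0],[0,0,0,0],[0,0,0,0],[0,0,0,0],[0,0,0,0],[0,0,0,0],[0,0,0,0],[0,0,0,0],[0,0,0,0],[0,0,0,0]], hand=15)

```text
time: 4.07
tool_pos: [486.7, 26.0, 10.6]
tcp_rot: [1.645, 1.565, 0.081]
contact_force: [-1.4, -0.5, 6.0]
grip_width: 32.6
```

>>> carry_out(rows=[[0,0,20,0],[0,0,50,0],[0,0,90,0],[0,0,130,0],[0,0,140,0],[30,20,140,0],[60,40,140,0],[90,60,140,0],[120,80,140,0],[140,92,140,0],[152,98,140,0],[152,98,140,0],[152,98,140,0],[152,98,140,0]])

```text
time: 5.23
tool_pos: [637.7, 123.5, 150.1]
tcp_rot: [1.614, 1.566, 0.049]
contact_force: [0.4, 0.4, -0.3]
grip_width: 32.6
```

```bash
python3 w.py w2.png 639.5,124.7,100,8 639.5,124.7,40,31 639.5,124.7,24,90; python3 - <<'E'
from h import *
im=capture("scene")[:,:,::-1]
a=cv2.imread("pics/w2.png")
b=cv2.resize(im[120:280,270:470],(600,480),interpolation=cv2.INTER_CUBIC)
cv2.imwrite("pics/c2.png",np.hstack([cv2.resize(a,(480,300)),cv2.resize(b[:,110:430],(320,480))[:300]]))
E
```

```text
tcp [637.7 123.5 150.1] grip 32.6 F [ 0.4  0.4 -0.3]
[[0.004, 1.0, 0.006], [0.0, 0.006, -1.0], [-1.0, 0.004, -0.0]]
639.5,124.7,100,8 [318.7 222.8]
639.5,124.7,40,31 [319.  195.8]
639.5,124.7,24,90 [319.  190.4]
```

View pics/c2.png

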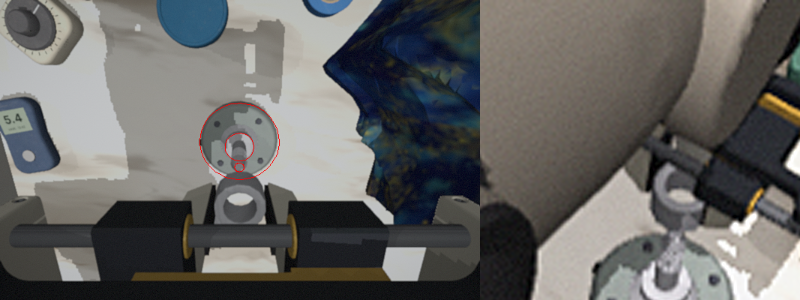

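The wrist view shows the spacer in the jaws, its bore near (240,205) in the composite. The predicted circles lie on the base and the stud. I'll zoom in to compare centres exactly.

```bash
python3 - <<'E'
from h import *
im=cv2.imread("pics/w2.png");raw=cv2.imread("pics/raw_w2.png")
f=lambda a:cv2.resize(a[130:320,255:385],(390,570),interpolation=cv2.INTER_CUBIC)
cv2.imwrite("pics/c3.png",np.hstack([f(im),f(raw)]))
d=np.load("w.npz")
for p in [(640,124,163.5),(637.7,123.5,163.5)]:print(project(d["K"],d["T"],p))
E
```

```text
[319.70776262 271.08716371]
[320.73915421 275.44815473]
```

View pics/c3.png

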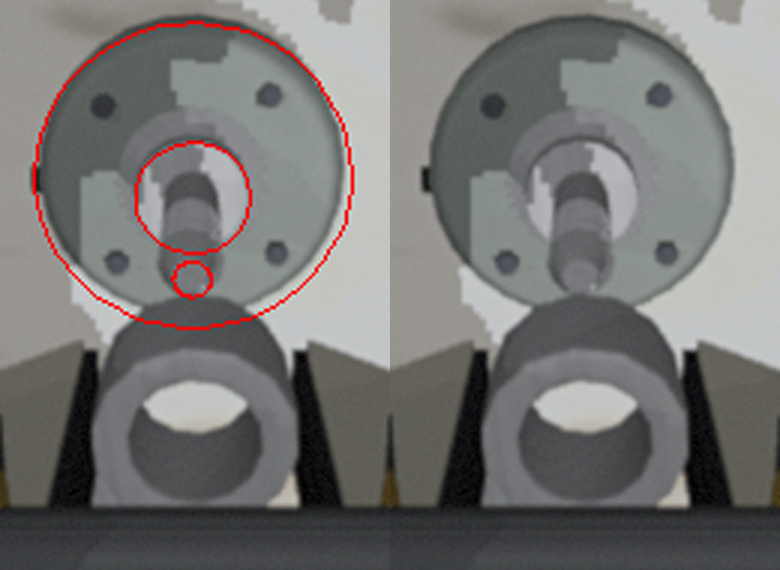

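>>> carry_out(rows=[[3,1,0,0],[3,1,0,0],[3,1,-15,0],[3,1,-30,0],[3,1,-40,0],[3,1,-47,0],[3,1,-54,0],[3,1,-60,0],[3,1,-60,0]])

```text
time: 6.08
tool_pos: [640.3, 124.3, 89.5]
tcp_rot: [1.609, 1.567, 0.044]
contact_force: [-1.2, -0.5, -1.0]
grip_width: 32.0
```

Little force, and the spacer is around the stud. I'll lower it to the shoulder.

>>> carry_out(rows=[[0,0,-8,0],[0,0,-16,0],[0,0,-24,0],[0,0,-30,0],[0,0,-35,0],[0,0,-38,0],[0,0,-38,0],[0,0,-38,0]])

```text
time: 6.75
tool_pos: [640.5, 124.3, 51.5]
tcp_rot: [1.615, 1.567, 0.05]
contact_force: [0.2, 0.0, 1.0]
grip_width: 32.7
```

>>> carry_out(rows=[[0,0,0,0],[0,0,0,0],[0,0,0,0],[0,0,0,0],[0,0,0,0],[0,0,30,0],[0,0,65,0],[0,0,100,0],[-32,10,110,0],[-64,20,110,0],[-96,30,110,0],[-128,41,110,0],[-128,41,80,0],[-128,41,50,0],[-128,41,50,0],[-128,41,50,0],[-128,41,50,0]], hand=75)

```text
time: 8.17
tool_pos: [513.5, 165.3, 102.7]
tcp_rot: [1.656, 1.565, 0.09]
contact_force: [-0.3, -0.0, 0.4]
grip_width: 75.0
```

```bash
python3 w.py w4.png 512.5,166,8,56 512.5,166,8,21 640,124.9,64,34 640,124.9,64,21; python3 - <<'E'
from h import *
a=capture("scene")[:,:,::-1]
b=cv2.resize(a[150:310,240:440],(600,480),interpolation=cv2.INTER_CUBIC)
cv2.imwrite("pics/c4.png",np.hstack([cv2.resize(cv2.imread("pics/w4.png")[:260,120:520],(460,299)),b[:299,130:460]]))
E
```

```text
tcp [513.5 165.3 102.7] grip 75.0 F [-0.3 -0.   0.4]
[[0.005, 1.0, 0.006], [0.0, 0.006, -1.0], [-1.0, 0.005, -0.0]]
512.5,166,8,56 [319.5 205.3]
512.5,166,8,21 [319.5 205.3]
640,124.9,64,34 [402.5   0. ]
640,124.9,64,21 [402.5   0. ]
```

View pics/c4.png

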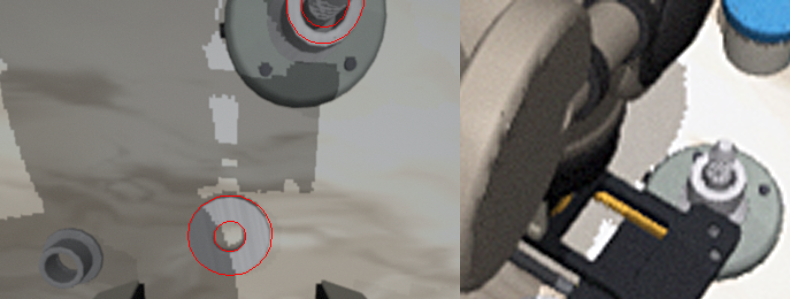

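The circle predicted for the seated spacer (z=64) fits what the wrist camera sees at the stud. The washer's circle also fits, at about (319,205) in the raw image. Descending on the washer.

>>> carry_out(rows=[[-1,1,-35,0],[-1,1,-65,0],[-1,1,-85,0],[-1,1,-95,0],[-1,1,-100,0],[-1,1,-100,0],[-1,1,-100,0]])

```text
time: 8.85
tool_pos: [513.9, 166.5, 4.3]
tcp_rot: [1.685, 1.562, 0.12]
contact_force: [0.9, 0.5, -0.4]
grip_width: 75.1
```

>>> carry_out(rows=[[0,0,-1,0],[0,0,-1,0],[0,0,-1,0],[0,0,-1,0],[0,0,-1,0],[0,0,-1,0],[0,0,-1,0],[0,0,-1,0]], hand=40)

```text
time: 9.52
tool_pos: [514.5, 166.5, 4.1]
tcp_rot: [1.684, 1.56, 0.119]
contact_force: [-0.6, -0.9, 5.9]
grip_width: 54.1
```

>>> carry_out(rows=[[0,0,10,0],[0,0,25,0],[0,0,50,0],[0,0,85,0],[0,0,115,0],[0,0,135,0],[30,-10,140,0],[60,-20,140,0],[85,-28,140,0],[105,-35,140,0],[118,-40,140,0],[125,-42,140,0],[125,-42,140,0],[125,-42,140,0],[125,-42,140,0]])

```text
time: 10.77
tool_pos: [638.5, 125.0, 144.1]
tcp_rot: [1.711, 1.561, 0.146]
contact_force: [0.4, -0.4, -0.2]
grip_width: 54.0
```

```bash
python3 w.py w5.png 640.1,124.9,100,8 ; python3 - <<'E'
from h import *
a=cv2.imread("pics/raw_w5.png");d=np.load("w.npz");o=get_obs()
f=lambda a:cv2.resize(a[150:350,240:400],(480,600),interpolation=cv2.INTER_CUBIC)
cv2.imwrite("pics/c5.png",f(a))
t=o["tool_pos"]
for dz in (-4,4):print([project(d["K"],d["T"],t+[dx,dy,dz]).round(1).tolist() for dx,dy in((0,0),(2,0),(0,2))])
E
```

```text
tcp [638.5 125.  144.1] grip 54.0 F [ 0.4 -0.4 -0.2]
[[0.009, 1.0, 0.006], [0.001, 0.006, -1.0], [-1.0, 0.009, -0.001]]
640.1,124.9,100,8 [320.8 226.8]
[[320.5, 258.4], [320.6, 254.9], [316.7, 258.4]]
[[320.5, 265.8], [320.6, 262.2], [316.5, 265.8]]
```

View pics/c5.png

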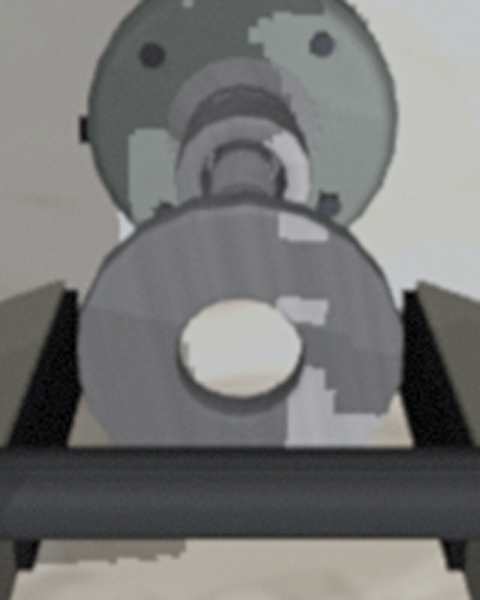

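The washer is level in the jaws, its bore centre at about (320,268) raw. That puts it 1.5 mm behind the TCP in x, so I'll shift x by +3.2 mm.

>>> carry_out(rows=[[3,0,0,0],[3,0,0,0],[3.2,0,-15,0],[3.2,0,-30,0],[3.2,0,-38,0],[3.2,0,-45,0],[3.2,0,-52,0],[3.2,0,-55,0],[3.2,0,-55,0]])

```text
time: 11.57
tool_pos: [641.5, 125.1, 88.7]
tcp_rot: [1.713, 1.562, 0.148]
contact_force: [0.4, -0.2, -0.6]
grip_width: 53.9
```

>>> carry_out(rows=[[0,0,-5,0],[0,0,-10,0],[0,0,-15,0],[0,0,-18,0],[0,0,-20,0],[0,0,-20,0],[0,0,-20,0]])

```text
time: 12.15
tool_pos: [641.5, 125.1, 68.7]
tcp_rot: [1.71, 1.562, 0.145]
contact_force: [-0.4, 0.3, -1.0]
grip_width: 54.2
```

>>> carry_out(rows=[[0,0,0,0],[0,0,0,0],[0,0,0,0],[0,0,0,0],[0,0,30,0],[0,0,65,0],[0,0,90,0],[-25,25,95,0],[-50,51,95,0],[-75,77,95,0],[-100,103,95,0],[-125,128,95,0],[-145,149,95,0],[-146,150,65,0],[-146,150,35,0],[-146,150,33,0],[-146,150,33,0],[-146,150,33,0]], hand=75)

```text
time: 13.65
tool_pos: [496.5, 275.1, 102.9]
tcp_rot: [1.74, 1.56, 0.175]
contact_force: [0.5, 0.8, 0.4]
grip_width: 74.7
```

```bash
python3 w.py w6.png 496,274.7,24,30 496,274.7,0,42; python3 - <<'E'
from h import *
a=capture("scene")[:,:,::-1].copy()
for z,d in((72,56),(64,34)):
    i=camera_info("scene");p=np.array([project(i["camera_matrix"],np.array(i["pose"]),[640.1+d/2*np.cos(s),124.9+d/2*np.sin(s),z]) for s in np.linspace(0,6.28,60)])
    print(p.mean(0))
b=cv2.resize(a[150:270,310:430],(400,400),interpolation=cv2.INTER_CUBIC)
cv2.imwrite("pics/c6.png",np.hstack([cv2.resize(cv2.imread("pics/w6.png")[100:300,220:420],(400,400)),b]))
E
```

```text
tcp [496.5 275.1 102.9] grip 74.7 F [0.5 0.8 0.4]
[[0.01, 1.0, 0.006], [0.002, 0.006, -1.0], [-1.0, 0.01, -0.002]]
496,274.7,24,30 [321.2 212. ]
496,274.7,0,42 [321.1 202. ]
[369.48260348 205.02246228]
[369.00083508 207.08998827]
```

View pics/c6.png

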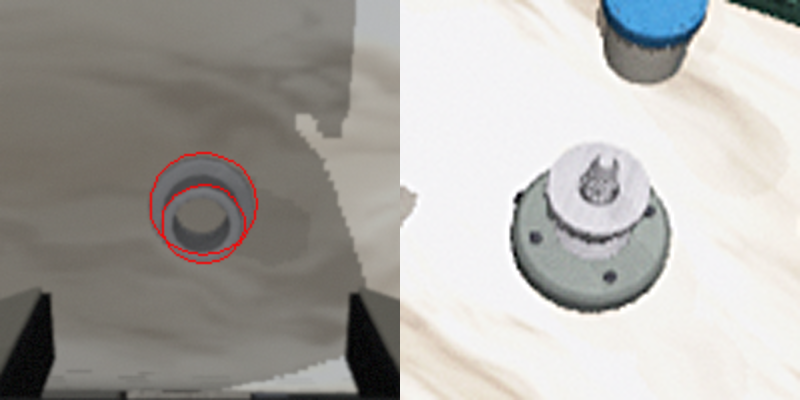

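The washer is seated level on the spacer (scene crop, right half). The bushing is about 1.5 mm further in x than I estimated. Descending to grip its body above the flange.

>>> carry_out(rows=[[0,0,-35,0],[0,0,-65,0],[0,0,-85,0],[0,0,-95,0],[0,0,-95,0],[0,0,-95,0]])

```text
time: 14.25
tool_pos: [497.9, 275.4, 9.6]
tcp_rot: [1.789, 1.557, 0.223]
contact_force: [0.2, -0.5, -0.4]
grip_width: 75.5
```

>>> carry_out(rows=[[0,0,0,0],[0,0,0,0],[0,0,0,0],[0,0,0,0],[0,0,0,0],[0,0,0,0],[0,0,0,0],[0,0,0,0],[0,0,0,0],[0,0,0,0]], hand=15)

```text
time: 15.08
tool_pos: [497.9, 275.4, 9.6]
tcp_rot: [1.787, 1.557, 0.221]
contact_force: [0.2, 0.3, 0.9]
grip_width: 28.4
```

>>> carry_out(rows=[[0,0,15,0],[0,0,40,0],[0,0,75,0],[0,0,110,0],[0,0,135,0],[0,0,145,0],[25,-26,145,0],[50,-53,145,0],[75,-79,145,0],[100,-106,145,0],[120,-127,145,0],[133,-141,145,0],[141,-150,145,0],[141,-150,145,0],[141,-150,145,0],[141,-150,145,0]])

```text
time: 16.42
tool_pos: [637.8, 126.5, 154.1]
tcp_rot: [1.843, 1.559, 0.279]
contact_force: [-0.1, -0.2, -0.8]
grip_width: 28.2
```

```bash
python3 w.py w7.png 640.1,124.9,100,8 ; python3 - <<'E'
from h import *
a=cv2.imread("pics/raw_w7.png");d=np.load("w.npz");o=get_obs()
cv2.imwrite("pics/c7.png",cv2.resize(a[150:350,240:400],(480,600),interpolation=cv2.INTER_CUBIC))
t=o["tool_pos"]
print([project(d["K"],d["T"],t+[dx,dy,14.4]).round(1).tolist() for dx,dy in((0,0),(2,0),(0,2))])
E
```

```text
tcp [637.8 126.5 154.1] grip 28.2 F [-0.1 -0.2 -0.8]
[[0.012, 1.0, 0.006], [0.003, 0.006, -1.0], [-1.0, 0.012, -0.003]]
640.1,124.9,100,8 [323.3 220.5]
[[320.2, 276.6], [320.3, 272.8], [316.0, 276.6]]
```

View pics/c7.png

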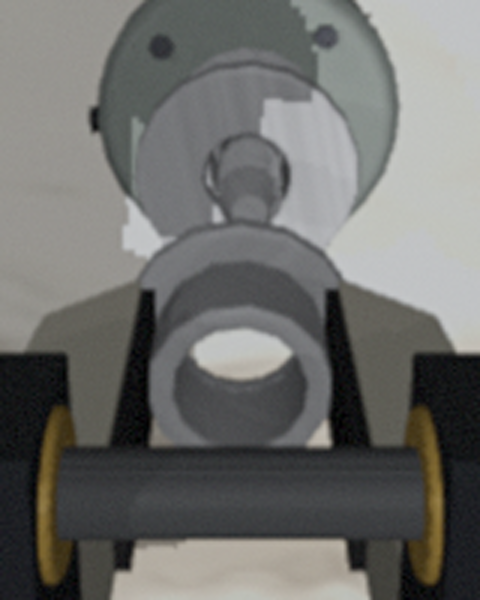

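The bushing is held flange down, its bore centre at about (320,279) raw. The stud tip is at (323,219). I'll shift +3.6, -1.7 and lower.

>>> carry_out(rows=[[3.6,-1.7,0,0],[3.6,-1.7,0,0],[3.6,-1.7,-15,0],[3.6,-1.7,-30,0],[3.6,-1.7,-40,0],[3.6,-1.7,-47,0],[3.6,-1.7,-53,0],[3.6,-1.7,-55,0],[3.6,-1.7,-55,0]])

```text
time: 17.22
tool_pos: [641.4, 125.1, 99.1]
tcp_rot: [1.833, 1.559, 0.269]
contact_force: [-0.6, 0.2, -0.5]
grip_width: 28.0
```

>>> carry_out(rows=[[0,0,-5,0],[0,0,-10,0],[0,0,-14,0],[0,0,-16.5,0],[0,0,-16.5,0],[0,0,-16.5,0]])

```text
time: 17.72
tool_pos: [641.4, 125.1, 82.5]
tcp_rot: [1.836, 1.559, 0.272]
contact_force: [0.0, 0.4, -1.0]
grip_width: 28.6
```

Bushing underside is about 73 mm, so 1 mm to drop. Release, back off and check.

>>> carry_out(rows=[[0,0,0,0],[0,0,0,0],[0,0,0,0],[0,0,0,0],[0,0,30,0],[0,0,65,0],[0,0,90,0],[-30,0,95,0],[-60,0,95,0],[-90,0,95,0],[-120,0,95,0],[-140,0,95,0],[-140,0,95,0],[-140,0,95,0]], hand=75)

```text
time: 18.88
tool_pos: [501.1, 125.2, 178.3]
tcp_rot: [1.816, 1.557, 0.252]
contact_force: [0.2, 0.3, 0.4]
grip_width: 75.2
```

```bash
python3 - <<'E'
from h import *
out=[]
for n,(x,y) in(("top",(360,186)),("scene",(370,205))):
    a=capture(n)[:,:,::-1];i=camera_info(n)
    b=cv2.resize(a[y-40:y+40,x-40:x+40],(400,400),interpolation=cv2.INTER_CUBIC)
    for z,d in((96,30),(77,42),(72,56),(64,34)):
        p=np.array([project(i["camera_matrix"],np.array(i["pose"]),[640.1+d/2*np.cos(s),124.9+d/2*np.sin(s),z]) for s in np.linspace(0,6.28,80)])
        q=((p-[x-40,y-40]+.5)*5-.5)
        if z in(96,72):cv2.polylines(b,[q.round().astype(int)],True,(0,0,255),1)
    out.append(b)
cv2.imwrite("pics/c8.png",np.hstack(out));print(get_obs()["contact_force"])
E
```

```text
[0.86772921 0.9798996  0.48576936]
```

View pics/c8.png

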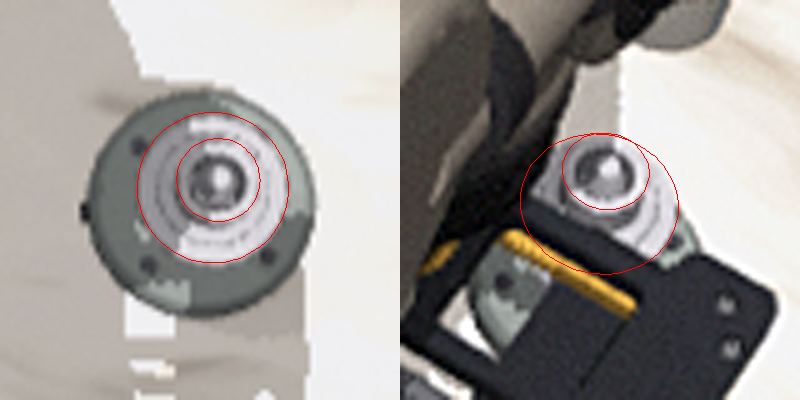

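In both views, the bushing's top fits the circle predicted for z=96 and the washer's fits z=72, so the stack is seated and level. The arm is clear of it. Handing in.

```bash
python3 -c "
from plant import *
print(close_job())"
```

```text
the job is handed in; nothing more can be done
None
```

I threaded the spacer, the washer and the bushing (flange down) onto the stud in that order, then backed the arm off and handed the job in at about 19 s of the 72 s limit. The hand-in reports no verdict.

- **Stack:** in the last top and scene views, the outlines predicted for a fully seated bushing (top at 96 mm) and washer (top at 72 mm) fitted the picture. The gripper hid part of the scene view. The spacer fitted its predicted height (top at 64 mm) when I checked it after placing it.
- **Forces:** readings between moves never passed about 6 N, and the arm read about 1 N at the end, touching nothing.
- **Meter and cup:** no commanded path went near either one, but I did not measure their final positions.
- **Disagreements:** the tool settled up to 2–3 mm off its commanded position, and the finger opening read about 1.5–2 mm under the part diameters. I corrected the tool offset from the wrist camera before threading each part.

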